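Seat a basket base in the hold-down press and set its two-stage lever to the second stop

TASK

Push the pine basket base that lies in the press's channel along the deck until it sits fully home against the fence under the press head. Then push the press's lever round past its first detent, all the way to its second stop, so that the foot stays down over the base. Do not lift the base off the deck, and leave the other things on the table and the deck where they are.

Things in the scene. Friction and masses are not known exactly. Their poses are not given: they have to be found in the camera images.
- press: Grey bench press fixed to the table; deck 280 (x) by 340 (y) mm, its top 30 mm above the table. Origin: centre of its underside, on the table; x points from its front to its back (away from the robot), y to its left, z up. All offsets in mm in these texts are in this frame. Left half: channel, fence, head. Right half: lever. Back: linkage cover 30 mm high behind x = 95.
- channel_mouth (a point): Middle of the channel's open front end, on the deck, at (-130, 70, 30) mm in the press's frame. The channel runs from here along the press's x to the fence, 84 mm wide between two aluminium rails 10 mm wide and 12 mm high.
- fence_face (a point): Middle of the fence face that the base must touch, at (65, 70, 40) mm in the press's frame; the fence is 28 mm high above the deck, its face looks to -x.
- head_front (a point): Middle of the lower front edge of the press head that overhangs the fence, at (30, 70, 145) mm in the press's frame. The head is 64 mm wide, up to z = 190, on a column at x = 80 to 130. Below it hangs the round foot, radius 12, at x = 45, y = 70; its underside is at z = 74 with the lever at 0, and the lever lowers it by 22 mm, to 2 mm above the base.
- base_center (a point): Centre (half-way up) of the loose pine basket base in the channel: flat block 90 (x, along the channel) by 80 (y) by 20 mm, about 0.1 kg, small holes round its rim. It starts 50 to 95 mm short of the fence. Home, its centre is 45 mm in front of the fence, at (20, 70, 40) mm in the press's frame.
- lever_pivot (a point): The lever's vertical pivot axis, at (60, -90, 50) mm in the press's frame. A brass pin on it rises to z = 64.
- lever_knob (a point): On the axis of the upright round black knob (radius 9, z = 51 to 101 mm) at the lever's end, 76 mm above the table, 110 mm from the pivot; under it a flat steel arm, z = 44 to 51. At joint value q it lies at (-110 cos(q-0.6), 110 sin(q-0.6)) mm from the pivot in the press's frame: it starts at the right and is pushed on its right side, to the left, towards the channel.
- lever (a joint): Lever angle, rad, clockwise from above: 0 at its right end (starts at 0 to about 0.06), first detent 0.6, second stop (hard end) 1.2. The detent draws it into the nearest of 0, 0.6, 1.2; between them it must be pushed over a crest (at about 0.29 and 0.91) with about 6 N at the knob. Let go between 0.65 and 0.85 it falls back towards 0.6; beyond 1.0 it runs on to 1.2 and stays; near a crest friction may hold it.
- spool: Small wooden spool standing on the deck, radius 16, 38 mm high; origin at its underside. To be left alone.
- spare_center (a point): Centre of the spare pine base lying on the table left of the press, 90 by 80 by 20 mm. To be left alone.
- glue: White bottle, radius 28, 150 mm high, to the left of the press; origin at its underside. To be left alone.
- varnish: Dark bottle, radius 26, 130 mm high, to the right of its front corner; origin at its underside. To be left alone.
- dish: Wooden bowl, rim radius 50, 45 mm high, on the table to the right of the press; origin at its underside. To be left alone.
- tin: Plain steel tin, radius 35, 70 mm high, to the left of the press's front corner; origin at its underside. To be left alone.
- driver: Screwdriver with a wooden handle lying on the table in front of the press, across it, about 200 mm long; origin mid-length at its underside. To be left alone.
Not all that is in view belongs to the job. What is shaped like the part that bears base_center but black is not meant.

How it is judged (in metres and radians):
On the way, in this order (a step that is already met when the one before it is completed fails the run):
1. the base is home against the fence with the lever not yet moved to its first detent (x of base_center in the frame of press between 0.016 and 0.024 m and y of base_center in the frame of press between 0.063 and 0.077 m and z of base_center in the frame of press below 0.044 m and angle between the x axis of base_center and the x axis of press, either way round below 0.08 rad and value of joint lever below 0.35 rad), for 0.1 s.
2. the lever has been pushed past the first detent to the second stop (value of joint lever above 1.14 rad), for 0.3 s.
At the end, for the whole second after the job is handed in: The base lies flat and square in the channel, within 4 mm of touching the fence, at rest; the lever rests at its second stop (above 1.14 of 1.2 rad) (x of base_center in the frame of press between 0.016 and 0.024 m and y of base_center in the frame of press between 0.063 and 0.077 m and z of base_center in the frame of press below 0.044 m and angle between the x axis of base_center and the x axis of press, either way round below 0.08 rad and value of joint lever above 1.14 rad and linear speed of base below 0.02 m/s).
It fails at once if the base is lifted or tipped off the deck (z of base_center in the frame of press above 0.048 m or angle between base_center's own z axis and vertical above 0.2 rad).
It fails at once if one of the other things (the wooden thread spool, the spare base, the white bottle, the dark bottle, the wooden bowl, the tin, the screwdriver) is moved by more than 30 mm (distance of any of spool, spare_center, glue, varnish, dish, tin, driver from where it was at the start of the episode above 0.03 m).
It also fails if it takes over 48 s, if anything falls off the work surface, if the arm or the gripper's body presses on something with over 40 N, if the wrist force passes 120 N, or if a joint passes its speed limit or range.

ROBOT

A 6-joint arm with a two-finger parallel gripper is mounted at the origin on the work surface. World frame = base frame: x ahead of the robot, y to its left, z up, the work surface at z = 0. Lengths are in mm, angles in rad, forces in N, time in s.
With the tool pointing down it reaches from about 325 to 775 mm from the base axis. Payload 5.5 kg.
Tool frame: the origin (TCP) lies midway between the tips of the shut fingers; the grasp point (between the pads) lies 19 mm behind it; y points along the fingers, x is the direction in which the jaws open and shut, and the axes are right-handed (so a half turn about y gives the same grasp; the last joint's range is limited). The gripper opens to 85 mm and grips with 20 to 120 N. Pads are 22 mm wide; open, the fingers measure 114 mm over their backs; the gripper's body (76 mm by 85 mm) begins 54 mm behind the grasp point. The pads swing forward as they close: fully open they stand 13 mm farther back than shut.
Start: joints at [1.16, 0.091, 1.231, -0, 1.82, -0.057], TCP at [207.884, 562.85, 231.275] pointing down, gripper open.
Joint ranges: [-2.87, 2.87], [-0.86, 2.18], [0.17, 2.46], [-1.51, 4.65], [0.06, 2.69], [-2.65, 2.65]. Speed limits (rad/s): [2.57, 2.57, 3.01, 3.14, 3.14, 3.14].

INTERFACE

Orientations are given as a unit quaternion [x, y, z, w].
In Python, from rig import env, cams, job gives the robot as it stands.
- The arm moves only by the tool arm_command, never from a script. Its argument "deltas" is a list of rows, each an object with "xyz": the shift along the tool's x, y, z in cm, a list of three; "turn": the turn, a rotation vector about the tool's x, y, z in degrees, a list of three; "hand": the opening, from 0 (shut) to 1 (fully open). In form: [{"xyz": [dx, dy, dz], "turn": [wx, wy, wz], "hand": hand}, ...]. A call has 1 to 8 rows; each row is the pose to reach, as a shift and turn from the pose commanded when the call began, along the tool's axes at that moment; what a row does not reach only later rows make up. A row lasts 1/8 s, in which the tool goes at most 62.5 mm and 10.7 degrees, less where a joint would pass 70% of its speed; a pose out of reach is approached as far as the arm can. A call with a gripper value outside its range is refused whole. The fingers move at their own pace and stop on an object; "grip_force" is the grip in N (left out, the last holds). Time passes only in rows, so rows that repeat a pose let the fingers close. It gives the time, the measured TCP pose, the force and the opening at its end, in the units of the state.
- env.state(): the state, without advancing time (a new reading comes with each control period).
- cams.snapshot(name): name is "scene" or "side" or "wrist"; returns a dict with "img" (400x640x3 uint8, red, green, blue), "fx", "fy", "cx", "cy" (pixels), "extrinsics" (4x4, takes a point from camera to world coordinates). Camera axes: x right, y down, z forward; pixel columns grow to the right and rows downward; lengths in mm; the calibration is good to about 2 mm. A picture is of the moment at which its call begins. There is no depth.
- job.job_done(): hands the job in, once; it reports no verdict.
The state is a dict: "clock": time; "q": joint angles; "joint_velocities": joint speeds; "effort": joint torques, N m; "position": TCP position; "tcp_rot": TCP orientation; "force": force on the tool from outside, world axes, zero at the start; "torque": the same for the moment, N m; "opening": opening from 0.0 (shut) to 1.0 (fully open).
Only numpy, scipy, OpenCV 4.12 (cv2) and the standard library are available. Lean on these libraries where they do the work, as an engineer would, in place of code of your own. Each camera call takes 0.05 s, during which the arm holds its last target.

## Working session

There is one attempt and no reset: what is moved stays moved. The work goes in short steps, Python scripts to look and compute and a tool call to move; the robot and the scene stay as the last step left them, time stands still between calls to the robot, and variables do not carry over. Pictures are saved under pics/ and viewed, and the job is handed in when it is done.

Besides the shell and the picture viewer there is one more tool, called after ">>>" in YAML: its name, and indented under it one key for each argument. arm_command: Moves the arm, as the interface text tells. Its arguments: {"type":"object","properties":{"deltas":{"type":"array","items":{"type":"object","properties":{"xyz":{"type":"array","items":{"type":"number"}},"turn":{"type":"array","items":{"type":"number"}},"hand":{"type":"number"}}}},"grip_force":{"type":"number"}},"required":["deltas"]}

```bash
mkdir -p pics; ls; python3 - <<'E'
from rig import env,cams,job
import cv2,pickle
print(env.state())
d={}
for n in("scene","side","wrist"):
    s=cams.snapshot(n); d[n]=s
    cv2.imwrite(f"pics/{n}0.png",s["img"][:,:,::-1]); print(n,s["fx"],s["cx"],s["cy"],s["extrinsics"])
pickle.dump(d,open("s0.pkl","wb"))
E
```

```text
pics
{'clock': 0.0, 'q': array([ 1.16029580e+00,  9.18708910e-02,  1.23190455e+00,  3.10181052e-05,
        1.81976783e+00, -5.67249447e-02]), 'joint_velocities': array([-2.60552961e-04, -6.68003278e-05,  3.97485764e-04,  2.77448781e-04,
        1.71615590e-03,  3.60521019e-04]), 'effort': array([-5.14830790e-04, -4.58745432e+01, -4.18015194e+01,  5.53111033e-05,
        1.18601695e-02, -1.90363983e-05]), 'position': array([207.76097701, 562.58708573, 230.13310697]), 'tcp_rot': array([ 0.5805321 ,  0.40362381, -0.40480955, -0.57982716]), 'force': array([0.19605085, 0.54667491, 0.28405976]), 'torque': array([-0.02167097, -0.00822134,  0.0377964 ]), 'opening': 0.9976137704084842}
scene 477.0711990263212 313.8401697574997 203.05537679062886 [[ 7.47366817e-01  3.79520624e-01 -5.45350288e-01  1.30836600e+03]
 [ 6.64001685e-01 -3.97812499e-01  6.33124773e-01 -8.06103348e+02]
 [ 2.33367480e-02 -8.35289956e-01 -5.49314195e-01  9.02036263e+02]
 [ 0.00000000e+00  0.00000000e+00  0.00000000e+00  1.00000000e+00]]
side 404.7313774190481 315.33167700716257 195.5419421065651 [[ 8.34291220e-01 -3.22474720e-01  4.47178058e-01  6.05827849e+01]
 [-5.50873906e-01 -5.20354688e-01  6.52509722e-01 -5.67859593e+02]
 [ 2.22733094e-02 -7.90721856e-01 -6.11770256e-01  7.21807416e+02]
 [ 0.00000000e+00  0.00000000e+00  0.00000000e+00  1.00000000e+00]]
wrist 312.7604723609478 322.7444259298274 195.10227729460073 [[ 3.46171608e-01  9.05744392e-01  2.44524671e-01  1.45585655e+02]
 [ 9.38169292e-01 -3.33679016e-01 -9.21775071e-02  5.85693331e+02]
 [-1.89650841e-03  2.61314773e-01 -9.65251777e-01  3.72982307e+02]
 [ 0.00000000e+00  0.00000000e+00  0.00000000e+00  1.00000000e+00]]
```

View pics/scene0.png

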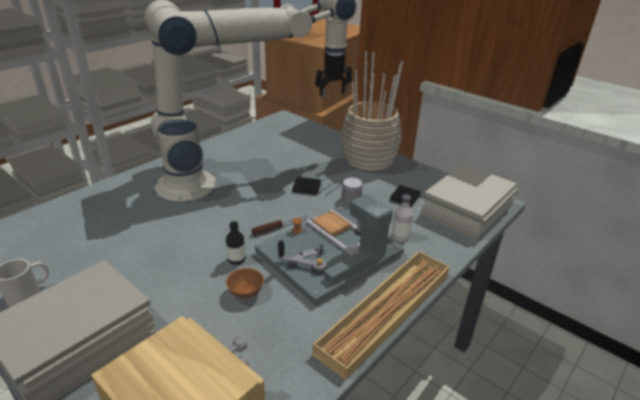

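View pics/side0.png

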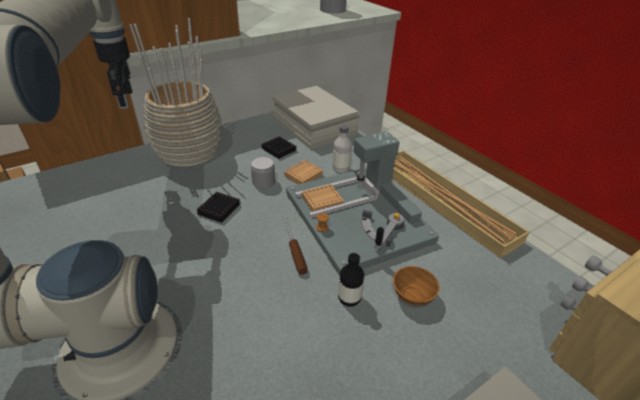

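View pics/wrist0.png

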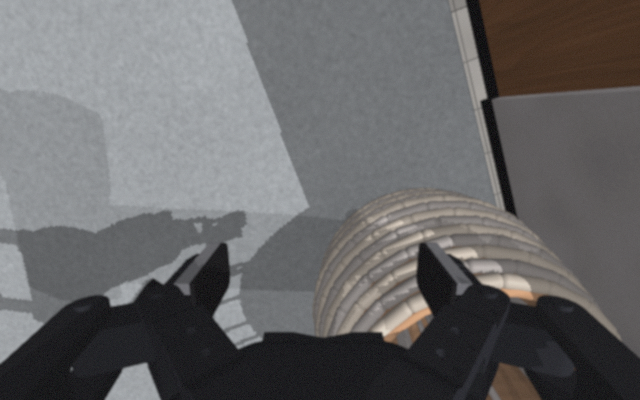

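Candidates for the base in the side view: pine block between the rails (322,196), spare pine block on the table (303,172), and black blocks (279,147) and (219,207). I choose (322,196), the pine one in the channel, and check it in a crop.

```bash
python3 - <<'E'
import cv2
a=cv2.imread("pics/side0.png")[115:285,265:455]; cv2.imwrite("pics/side0c.png",cv2.resize(a,None,fx=4,fy=3.5,interpolation=cv2.INTER_CUBIC)[:600,:800])
a=cv2.imread("pics/side0.png")[120:270,275:445]; cv2.imwrite("pics/side0c.png",cv2.resize(a,None,fx=4,fy=4,interpolation=cv2.INTER_CUBIC))
a=cv2.imread("pics/scene0.png")[175:305,220:420]; cv2.imwrite("pics/scene0c.png",cv2.resize(a,None,fx=4,fy=4,interpolation=cv2.INTER_CUBIC))
E
```

```text
(no output)
```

View pics/side0c.png

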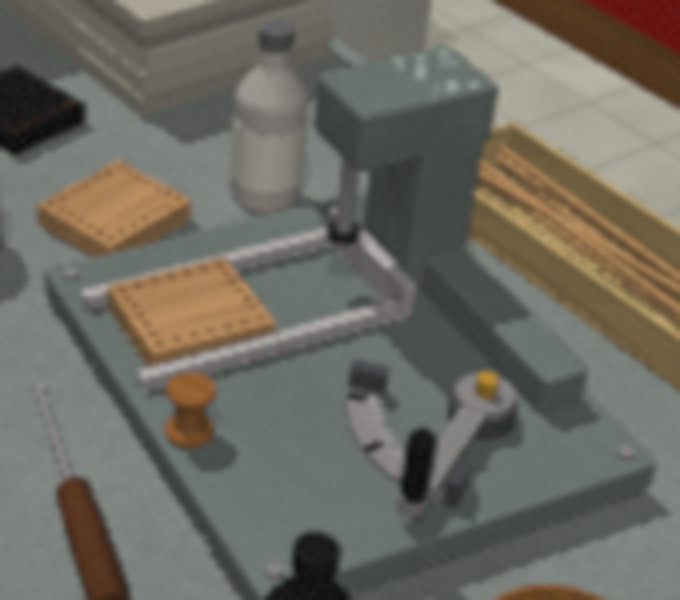

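View pics/scene0c.png

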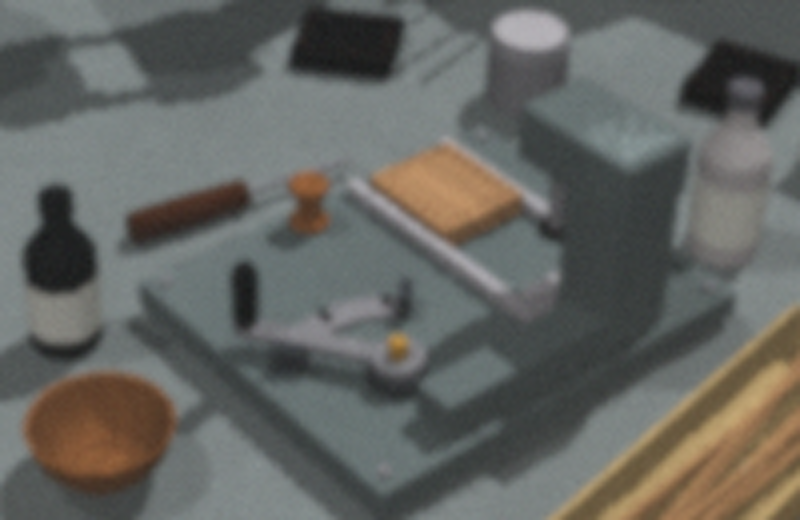

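The crop confirms it: a pine block with rim holes between the aluminium rails, about 60 mm short of the fence, with the foot above the fence end. Now I fit the press pose from marked points in both views.

```bash
cat > h.py <<'E'
import numpy as np,pickle
from scipy.optimize import least_squares
def ray(s,u,v):
    d=np.array([(u-s["cx"])/s["fx"],(v-s["cy"])/s["fy"],1.]); E=np.array(s["extrinsics"]); return E[:3,3],E[:3,:3]@d
def onz(s,u,v,z):
    o,d=ray(s,u,v); return o+d*(z-o[2])/d[2]
def proj(s,P):
    E=np.array(s["extrinsics"]); c=(np.atleast_2d(P)-E[:3,3])@E[:3,:3]
    return np.c_[s["fx"]*c[:,0]/c[:,2]+s["cx"],s["fy"]*c[:,1]/c[:,2]+s["cy"]]
def P2W(p,q):
    c,s=np.cos(p[2]),np.sin(p[2]); q=np.atleast_2d(np.array(q,float))
    return np.c_[p[0]+c*q[:,0]-s*q[:,1],p[1]+s*q[:,0]+c*q[:,1],q[:,2]]
def W2P(p,w):
    c,s=np.cos(p[2]),np.sin(p[2]); w=np.atleast_2d(w); a=w[:,0]-p[0]; b=w[:,1]-p[1]
    return np.c_[c*a+s*b,-s*a+c*b,w[:,2]]
E
python3 - <<'E'
from h import *
d=pickle.load(open("s0.pkl","rb"))
sd=lambda x,y:(275+x/4-.4,120+y/4-.4); sc=lambda x,y:(220+x/4-.4,175+y/4-.4)
obs=[("side",sd(47,277),(-140,170,30)),("side",sd(653,465),(140,-170,30)),("side",sd(487,375),(60,-90,64)),
("scene",sc(142,289),(-140,-170,30)),("scene",sc(382,496),(140,-170,30)),("scene",sc(733,294),(140,170,30)),("scene",sc(399,336),(60,-90,64))]
def r(p): return np.concatenate([proj(d[n],P2W(p,q))[0]-np.array(uv) for n,uv,q in obs])
for n,uv,q in obs: print(n,q,onz(d[n],*uv,q[2]).round(1))
f=least_squares(r,[600,0,0]); p=f.x; print(p,f.fun.reshape(-1,2).round(2))
np.save("p.npy",p)
B={"side":[sd(108,290),sd(228,260),sd(275,322),sd(152,357)],"scene":[sc(374,180),sc(448,145),sc(523,193),sc(458,237)]}
for n in B: print(n,np.array([W2P(p,onz(d[n],*uv,50))[0] for uv in B[n]]).round(1).tolist())
for n in B: print(n,"rails",proj(d[n],P2W(p,[(-130,117,42),(-130,23,42),(65,70,58),(30,38,190),(30,102,190)])).round(1).tolist())
# knob top q=0
print(P2W(p,[(60-110*np.cos(.6),-90-110*np.sin(.6),101)]))
for n,uv in (("side",sd(422,435)),("scene",sc(243,268))): print("knob",W2P(p,onz(d[n],*uv,101)))
for n,uv in (("side",sd(191,382)),("scene",sc(308,180))): print("spool top",W2P(p,onz(d[n],*uv,68)))
for n,uv in (("side",(354,258)),("scene",(234,224))): print("varn top",W2P(p,onz(d[n],*uv,130)))
E
```

```text
side (-140, 170, 30) [513.2 239.5  30. ]
side (140, -170, 30) [ 736.  -128.8   30. ]
side (60, -90, 64) [675.3 -35.8  64. ]
scene (-140, -170, 30) [472.8 -92.2  30. ]
scene (140, -170, 30) [ 739.6 -130.4   30. ]
scene (140, 170, 30) [791.  199.6  30. ]
scene (60, -90, 64) [669.7 -35.3  64. ]
[ 6.26931547e+02  5.87722160e+01 -1.48691417e-01] [[-1.3  -1.5 ]
 [ 1.54 -0.32]
 [ 0.21  1.03]
 [-1.32 -1.96]
 [ 0.27  0.06]
 [ 1.08 -1.09]
 [-0.04  1.2 ]]
side [[-115.9, 106.6, 50.0], [-24.5, 105.3, 50.0], [-27.1, 30.0, 50.0], [-118.2, 29.3, 50.0]]
scene [[-110.0, 30.1, 50.0], [-110.8, 107.2, 50.0], [-26.4, 109.2, 50.0], [-15.5, 32.5, 50.0]]
side rails [[295.4, 193.5], [309.4, 213.8], [365.7, 181.7], [365.3, 149.4], [353.0, 137.8]]
scene rails [[329.8, 209.2], [307.2, 219.6], [362.5, 240.0], [349.0, 200.3], [365.5, 192.7]]
[[573.95003788 -87.09913327 101.        ]]
knob [[ -32.27801562 -150.90102655  101.        ]]
knob [[ -30.83420753 -153.08056223  101.        ]]
spool top [[-115.38533082  -22.15130903   68.        ]]
spool top [[-121.42394004  -25.76908035   68.        ]]
varn top [[-147.86502511 -230.82419245  130.        ]]
varn top [[-141.97206251 -228.09941019  130.        ]]
```

```bash
cat >> h.py <<'E'
from scipy.spatial.transform import Rotation as R
def axes(st): return R.from_quat(st["tcp_rot"]).as_matrix()
def delta(st,pos,Rt=None):
    A=axes(st); o=(A.T@(np.array(pos)-st["position"])/10).round(2)
    t=None if Rt is None else np.degrees(R.from_matrix(A.T@Rt).as_rotvec()).round(1)
    return o,t
E
python3 - <<'E'
from h import *
from rig import env
d=pickle.load(open("s0.pkl","rb")); st=env.state(); A=axes(st); print(A.round(3))
print("cam in tool",A.T@(d["wrist"]["extrinsics"][:3,3]-st["position"]))
print("vase base",onz(d["scene"],370,168,0),onz(d["side"],185,165,0))
p=np.load("p.npy")
yaw=p[2];ex=np.array([np.cos(yaw),np.sin(yaw),0]);ey=np.array([-ex[1],ex[0],0]);dn=np.array([0,0,-1.])
for s in(1,-1):
    # tool y down; tool z = s*ex ; x = y cross z
    z=s*ex; Rt=np.c_[np.cross(dn,z),dn,z]
    w=P2W(p,[(-150,70,160)])[0]
    print(s,w,delta(st,w,Rt))
E
```

```text
[[ 0.346 -0.001 -0.938]
 [ 0.938 -0.001  0.346]
 [-0.002 -1.     0.   ]]
cam in tool [  -0.15161239 -142.57829031   66.35774737]
vase base [406.20046661 570.63032226   0.        ] [322.38977973 553.90534363   0.        ]
1 [488.95676766 150.22143826 160.        ] (array([-28.93,   7.08, -40.67]), array([ 1.000e-01,  1.682e+02, -0.000e+00]))
-1 [488.95676766 150.22143826 160.        ] (array([-28.93,   7.08, -40.67]), array([ -0. , -11.8,  -0.1]))
```

>>> arm_command:
  deltas:
    - {"xyz": [-5.1, 0, -1.9], "turn": [0, 0, 0], "hand": 0.35}
    - {"xyz": [-10.2, 0, -3.8], "turn": [0, 0, 0], "hand": 0.35}
    - {"xyz": [-15.3, 0, -5.6], "turn": [0, -3, 0], "hand": 0.35}
    - {"xyz": [-17.5, 0, -11.2], "turn": [0, -6, 0], "hand": 0.35}
    - {"xyz": [-19.7, 0, -16.8], "turn": [0, -9, 0], "hand": 0.35}
    - {"xyz": [-21.9, 0, -22.5], "turn": [0, -11.8, 0], "hand": 0.35}
    - {"xyz": [-24.2, 0, -28.2], "turn": [0, -11.8, 0], "hand": 0.35}
    - {"xyz": [-26.4, 0, -34], "turn": [0, -11.8, 0], "hand": 0.35}

```text
clock: 1.15
position: [436.5, 195.8, 231.2]
tcp_rot: [-0.536, -0.462, 0.462, 0.536]
force: [0.6, 0.2, 0.6]
opening: 0.351
```

```bash
python3 - <<'E'
from h import *
from rig import env,cams
import cv2
st=env.state(); p=np.load("p.npy")
s=cams.snapshot("wrist"); pickle.dump(s,open("w1.pkl","wb")); cv2.imwrite("pics/w1.png",s["img"][:,:,::-1])
print(delta(st,P2W(p,[(-150,70,160)])[0]))
yaw=p[2];ex=np.array([np.cos(yaw),np.sin(yaw),0]);dn=np.array([0,0,-1.]);z=-ex
print(delta(st,P2W(p,[(-150,70,36)])[0],np.c_[np.cross(dn,z),dn,z]))
E
```

```text
(array([-3.73,  7.12, -5.86]), None)
(array([-3.74, 19.52, -5.86]), array([0. , 0.1, 0. ]))
```

View pics/w1.png

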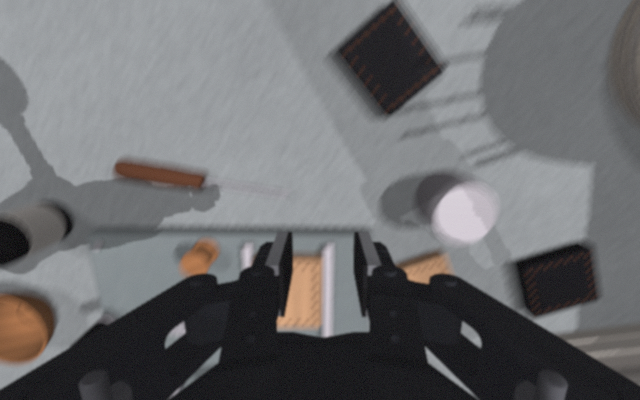

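Wrist view: press front edge at row ~228, rails at columns ~248 and ~328 (front ends near row 245), base's front edge at about (308,255), spool (200,257), screwdriver (160,175).

```bash
python3 - <<'E'
from h import *
import cv2
s=pickle.load(open("w1.pkl","rb")); p=np.load("p.npy")
print("pred rail tops L,R mid",proj(s,P2W(p,[(-130,117,42),(-130,23,42),(-90,117,42),(-90,23,42),(-140,0,30),(-140,170,30),(-140,-170,30)])).round(1).tolist())
a=s["img"][215:345,200:480,::-1]; cv2.imwrite("pics/w1c.png",cv2.resize(a,(784,364),interpolation=cv2.INTER_CUBIC))
for u,v in((307,256),): print(W2P(p,onz(s,u,v,50)))
E
```

```text
pred rail tops L,R mid [[331.2, 241.5], [249.1, 241.4], [330.9, 272.9], [251.2, 272.9], [231.3, 229.4], [376.1, 229.5], [86.5, 229.3]]
[[-115.74605393   89.52484075   50.        ]]
```

View pics/w1c.png

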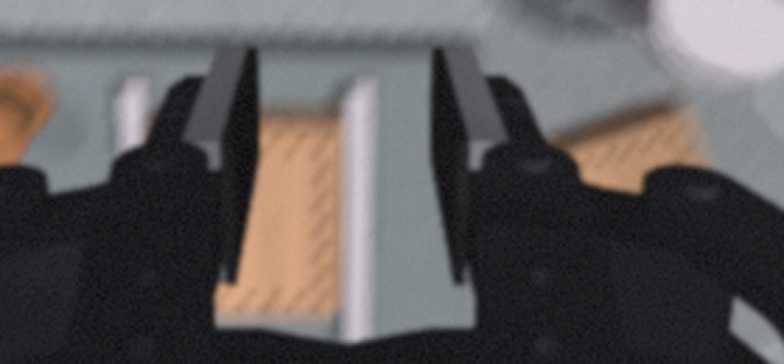

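>>> arm_command:
  deltas:
    - {"xyz": [-1.5, 4, -2.5], "turn": [0, 0, 0], "hand": 0}
    - {"xyz": [-3, 8, -5], "turn": [0, 0, 0], "hand": 0}
    - {"xyz": [-3.8, 12, -6.9], "turn": [0, 0, 0], "hand": 0}
    - {"xyz": [-3.8, 15, -6.9], "turn": [0, 0, 0], "hand": 0}
    - {"xyz": [-3.8, 17.5, -6.9], "turn": [0, 0, 0], "hand": 0}
    - {"xyz": [-3.8, 19.4, -6.9], "turn": [0, 0, 0], "hand": 0}
    - {"xyz": [-3.8, 19.4, -6.9], "turn": [0, 0, 0], "hand": 0}

```text
clock: 2.08
position: [496.9, 149.5, 35.5]
tcp_rot: [-0.535, -0.461, 0.463, 0.536]
force: [-0.7, -0.4, -0.6]
opening: -0.001
```

```bash
python3 - <<'E'
from h import *
from rig import env,cams
import cv2
st=env.state(); p=np.load("p.npy"); print(st["position"],W2P(p,st["position"]),st["force"])
s=cams.snapshot("side"); a=s["img"][110:290,250:450,::-1]; cv2.imwrite("pics/s2.png",cv2.resize(a,None,fx=3.3,fy=3.3,interpolation=cv2.INTER_CUBIC))
E
```

```text
[496.86442187 149.47728208  35.54494232] [[-142.0693582    70.43552744   35.54494232]] [-0.65414344 -0.3780991  -0.55773662]
```

View pics/s2.png

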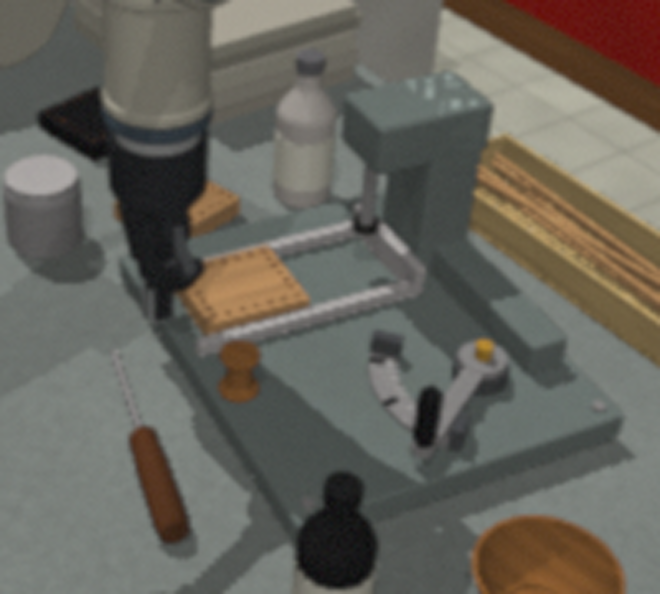

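Fingers stand just in front of the base's front edge (crop pixel 162,300), centred in the channel. Pushing.

>>> arm_command:
  deltas:
    - {"xyz": [-0.1, 0, -1.2], "turn": [0, 0, 0], "hand": 0}
    - {"xyz": [-0.1, 0, -2.4], "turn": [0, 0, 0], "hand": 0}
    - {"xyz": [-0.1, 0, -3.6], "turn": [0, 0, 0], "hand": 0}
    - {"xyz": [-0.1, 0, -4.8], "turn": [0, 0, 0], "hand": 0}
    - {"xyz": [-0.1, 0, -6.0], "turn": [0, 0, 0], "hand": 0}
    - {"xyz": [-0.1, 0, -7.2], "turn": [0, 0, 0], "hand": 0}
    - {"xyz": [-0.1, 0, -8.4], "turn": [0, 0, 0], "hand": 0}
    - {"xyz": [-0.1, 0, -9.2], "turn": [0, 0, 0], "hand": 0}

```text
clock: 3.12
position: [589.6, 134.9, 37.2]
tcp_rot: [-0.536, -0.462, 0.462, 0.536]
force: [-0.3, 0.9, 0.0]
opening: -0.004
```

```bash
python3 - <<'E'
from h import *
from rig import env,cams
import cv2
st=env.state(); p=np.load("p.npy"); print(st["position"],W2P(p,st["position"]),st["force"])
s=cams.snapshot("side"); a=s["img"][110:290,250:450,::-1]; cv2.imwrite("pics/s3.png",cv2.resize(a,None,fx=3.3,fy=3.3,interpolation=cv2.INTER_CUBIC))
E
```

```text
[589.59243916 134.932558    37.16007662] [[-48.20980665  69.78840315  37.16007662]] [-0.33432622  0.88786898  0.00583016]
```

View pics/s3.png

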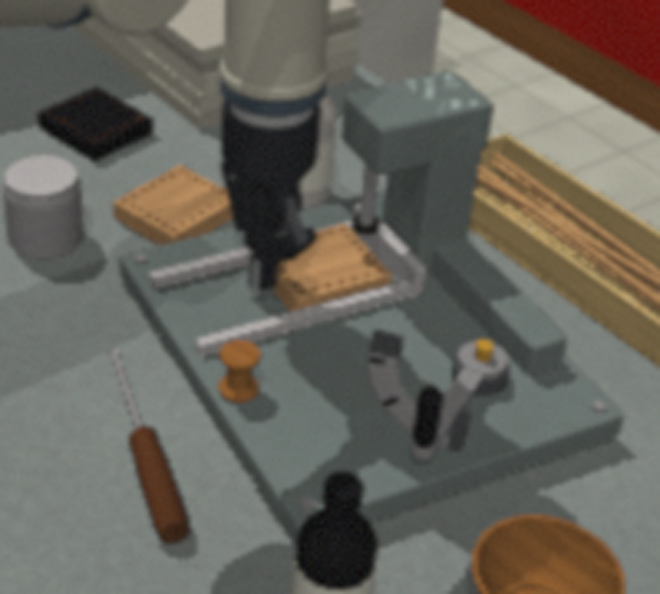

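The base moves straight along the channel, with its far edge about 15 mm short of the fence. Continuing in small steps.

>>> arm_command:
  deltas:
    - {"xyz": [0, 0, -0.3], "turn": [0, 0, 0], "hand": 0}
    - {"xyz": [0, 0, -0.6], "turn": [0, 0, 0], "hand": 0}
    - {"xyz": [0, 0, -0.9], "turn": [0, 0, 0], "hand": 0}
    - {"xyz": [0, 0, -0.9], "turn": [0, 0, 0], "hand": 0}

```text
clock: 3.68
position: [597.9, 133.7, 37.3]
tcp_rot: [0.536, 0.462, -0.462, -0.535]
force: [-0.3, -0.2, -0.1]
opening: -0.002
```

>>> arm_command:
  deltas:
    - {"xyz": [0, 0, -0.15], "turn": [0, 0, 0], "hand": 0}
    - {"xyz": [0, 0, -0.3], "turn": [0, 0, 0], "hand": 0}
    - {"xyz": [0, 0, -0.3], "turn": [0, 0, 0], "hand": 0}

```text
clock: 4.05
position: [600.9, 133.3, 37.3]
tcp_rot: [0.536, 0.462, -0.462, -0.536]
force: [0.1, 1.0, 0.1]
opening: -0.001
```

>>> arm_command:
  deltas:
    - {"xyz": [0, 0, -0.15], "turn": [0, 0, 0], "hand": 0}
    - {"xyz": [0, 0, -0.3], "turn": [0, 0, 0], "hand": 0}
    - {"xyz": [0, 0, -0.3], "turn": [0, 0, 0], "hand": 0}

```text
clock: 4.42
position: [602.7, 133.2, 37.3]
tcp_rot: [-0.535, -0.461, 0.462, 0.536]
force: [-5.0, 0.4, 2.8]
opening: -0.001
```

```bash
python3 - <<'E'
from h import *
from rig import env,cams
import cv2
st=env.state(); p=np.load("p.npy"); print(st["position"],W2P(p,st["position"]),st["force"])
s=cams.snapshot("side"); a=s["img"][160:220,310:400,::-1]; cv2.imwrite("pics/s4.png",cv2.resize(a,None,fx=8,fy=8,interpolation=cv2.INTER_CUBIC))
E
```

```text
[602.74157809 133.24365596  37.33978903] [[-34.95555725  70.06610438  37.33978903]] [-5.04964811  0.44633016  2.8063357 ]
```

View pics/s4.png

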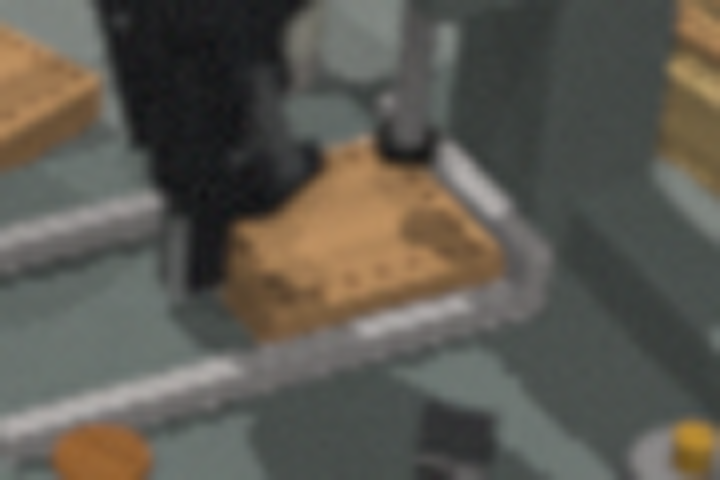

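The force rose to 5 N, and the base's far edge meets the fence (crop pixel 510,250). One firmer nudge, then back off.

>>> arm_command:
  deltas:
    - {"xyz": [0, 0, -0.2], "turn": [0, 0, 0], "hand": 0}
    - {"xyz": [0, 0, -0.2], "turn": [0, 0, 0], "hand": 0}

```text
clock: 4.72
position: [602.9, 133.5, 37.3]
tcp_rot: [-0.534, -0.46, 0.464, 0.537]
force: [-13.2, 1.6, 6.8]
opening: 0.0
```

Solid contact (13 N, no further motion): the base is home. Backing off and up.

>>> arm_command:
  deltas:
    - {"xyz": [0, 0, 1.5], "turn": [0, 0, 0], "hand": 0}
    - {"xyz": [0, 0, 4], "turn": [0, 0, 0], "hand": 0}
    - {"xyz": [0, -4, 5], "turn": [0, 0, 0], "hand": 0}
    - {"xyz": [0, -9, 5], "turn": [0, 0, 0], "hand": 0}
    - {"xyz": [-3, -12, 5], "turn": [0, 0, 0], "hand": 0}
    - {"xyz": [-8, -12, 5], "turn": [0, 0, 0], "hand": 0}
    - {"xyz": [-13, -12, 5], "turn": [0, 0, 0], "hand": 0}
    - {"xyz": [-18, -12, 4], "turn": [0, 0, 0], "hand": 0}

```text
clock: 5.72
position: [539.4, -41.0, 157.8]
tcp_rot: [0.536, 0.462, -0.462, -0.535]
force: [0.3, 0.1, 0.2]
opening: 0.001
```

```bash
python3 - <<'E'
from h import *
from rig import env,cams
import cv2
st=env.state(); p=np.load("p.npy"); print(st["position"],W2P(p,st["position"]),st["force"])
for z in (150,62): print(delta(st,P2W(p,[(-31,-192,z)])[0]))
s=cams.snapshot("side"); a=s["img"][110:290,250:450,::-1]; cv2.imwrite("pics/s5.png",cv2.resize(a,None,fx=3.3,fy=3.3,interpolation=cv2.INTER_CUBIC))
s=cams.snapshot("scene"); a=s["img"][175:305,220:420,::-1]; cv2.imwrite("pics/c5.png",cv2.resize(a,None,fx=4,fy=4,interpolation=cv2.INTER_CUBIC))
E
```

```text
[539.42060541 -40.97712157 157.81171632] [[ -71.76804953 -111.61291289  157.81171632]] [0.29714737 0.14144543 0.17239727]
(array([-8.04,  0.79, -4.06]), None)
(array([-8.04,  9.59, -4.05]), None)
```

View pics/s5.png

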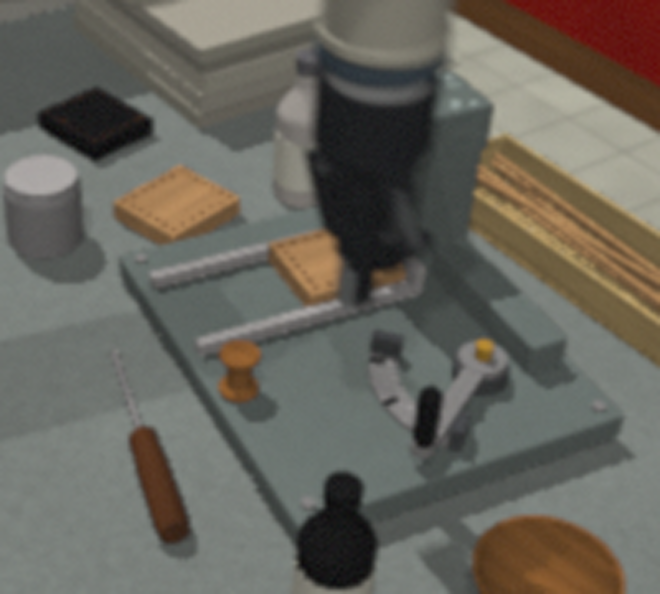

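View pics/c5.png

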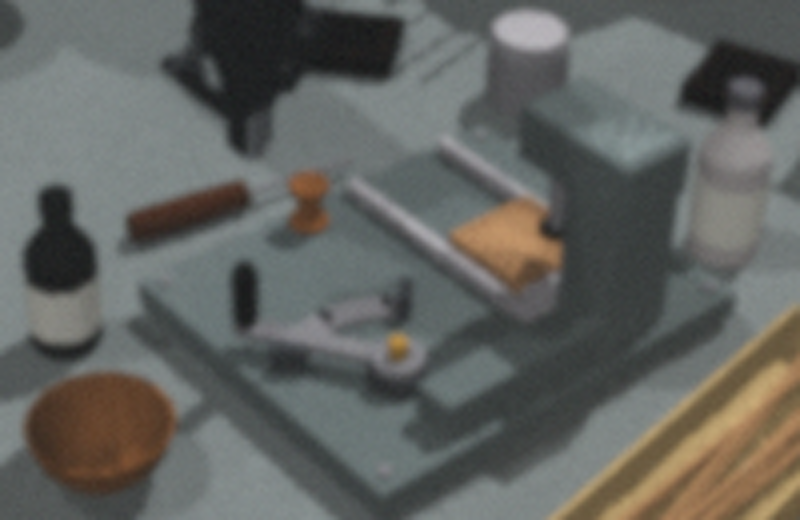

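Both views show the base square against the fence, the lever still at 0, and nothing else moved. Now to the right of the knob.

>>> arm_command:
  deltas:
    - {"xyz": [-4, 0, -1], "turn": [0, 0, 0], "hand": 0}
    - {"xyz": [-8, 0, -2.5], "turn": [0, 0, 0], "hand": 0}
    - {"xyz": [-8, 3, -4], "turn": [0, 0, 0], "hand": 0}
    - {"xyz": [-8, 6, -4], "turn": [0, 0, 0], "hand": 0}
    - {"xyz": [-8, 8.5, -4], "turn": [0, 0, 0], "hand": 0}
    - {"xyz": [-8, 9.5, -4], "turn": [0, 0, 0], "hand": 0}
    - {"xyz": [-8, 9.5, -4], "turn": [0, 0, 0], "hand": 0}

```text
clock: 6.7
position: [567.2, -124.2, 61.9]
tcp_rot: [-0.535, -0.462, 0.462, 0.536]
force: [-0.9, 0.7, 0.2]
opening: 0.001
```

```bash
python3 - <<'E'
from h import *
from rig import env,cams
import cv2
st=env.state(); p=np.load("p.npy"); print(st["position"],W2P(p,st["position"]),st["force"])
s=cams.snapshot("side"); a=s["img"][150:300,320:500,::-1]; cv2.imwrite("pics/s6.png",cv2.resize(a,None,fx=4,fy=4,interpolation=cv2.INTER_CUBIC))
s=cams.snapshot("scene"); a=s["img"][175:305,220:420,::-1]; cv2.imwrite("pics/c6.png",cv2.resize(a,None,fx=4,fy=4,interpolation=cv2.INTER_CUBIC))
E
```

```text
[ 567.24300707 -124.16192451   61.94485095] [[ -31.92930718 -189.7581116    61.94485095]] [-0.90910832  0.69676375  0.17295259]
```

View pics/s6.png

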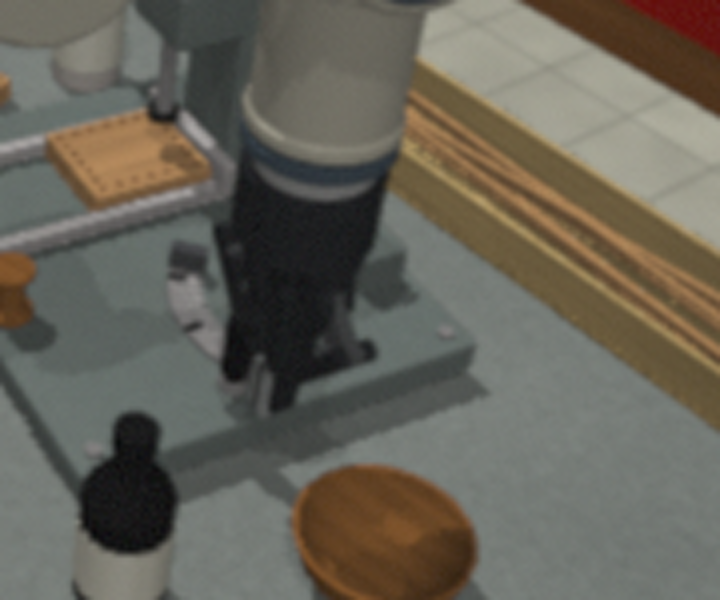

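View pics/c6.png

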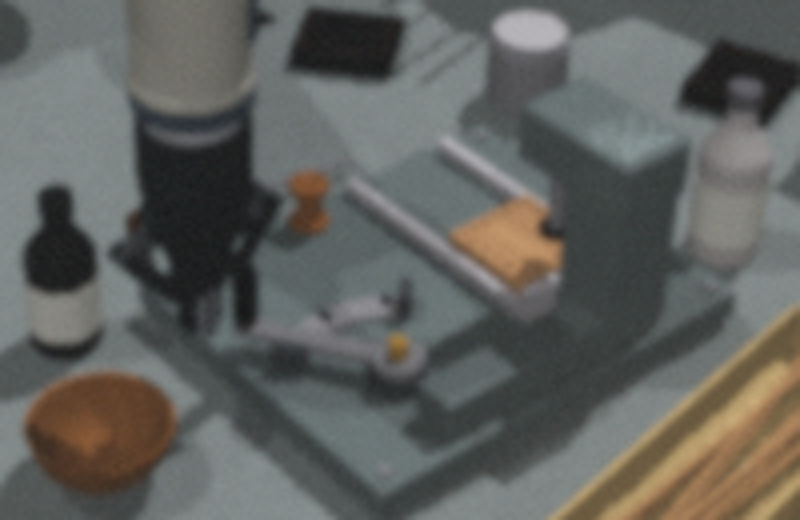

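The finger stands right of the knob (scene crop: finger 205,320; knob 243,300) with a small gap. Push along the knob's arc up to about the first detent.

>>> arm_command:
  deltas:
    - {"xyz": [0.8, 0, 0], "turn": [0, 0, 0], "hand": 0}
    - {"xyz": [1.5, 0, 0], "turn": [0, 0, 0], "hand": 0}
    - {"xyz": [2.4, 0, 0.4], "turn": [0, 0, 0], "hand": 0}
    - {"xyz": [3.4, 0, 0.9], "turn": [0, 0, 0], "hand": 0}
    - {"xyz": [4.4, 0, 1.3], "turn": [0, 0, 0], "hand": 0}
    - {"xyz": [5.5, 0, 1.6], "turn": [0, 0, 0], "hand": 0}
    - {"xyz": [6.6, 0, 1.8], "turn": [0, 0, 0], "hand": 0}

```text
clock: 7.68
position: [559.5, -55.5, 62.5]
tcp_rot: [0.536, 0.462, -0.462, -0.535]
force: [0.3, -0.4, -0.8]
opening: -0.001
```

```bash
python3 - <<'E'
from h import *
from rig import env,cams
import cv2
st=env.state(); p=np.load("p.npy"); print(st["position"],W2P(p,st["position"]),st["force"])
s=cams.snapshot("scene"); a=s["img"][175:305,220:420,::-1]; cv2.imwrite("pics/c7.png",cv2.resize(a,None,fx=4,fy=4,interpolation=cv2.INTER_CUBIC))
E
```

```text
[559.48929594 -55.53259939  62.52926589] [[ -49.76449289 -123.034724     62.52926589]] [ 0.3112739  -0.41550362 -0.75860991]
```

View pics/c7.png

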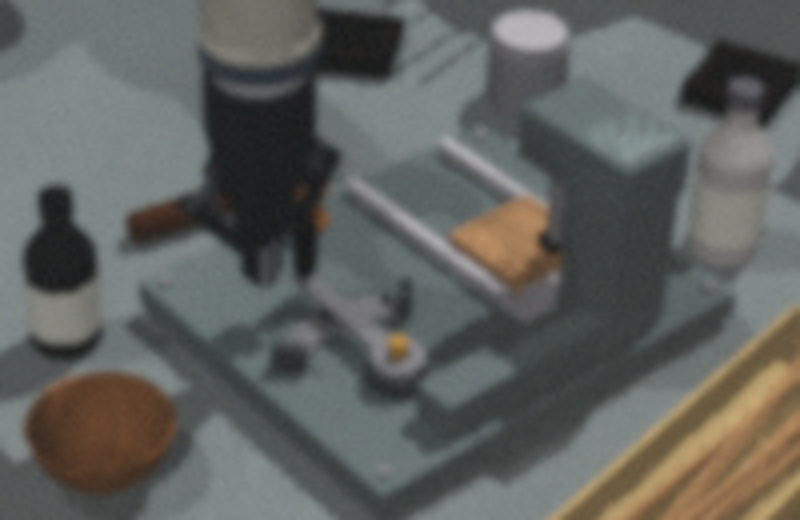

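The lever is in the first detent (knob at crop 305,250), and the finger is close behind it. Pushing over the second crest.

>>> arm_command:
  deltas:
    - {"xyz": [1.1, 0, 0], "turn": [0, 0, 0], "hand": 0}
    - {"xyz": [2.2, 0, -0.1], "turn": [0, 0, 0], "hand": 0}
    - {"xyz": [3.3, 0, -0.2], "turn": [0, 0, 0], "hand": 0}
    - {"xyz": [4.4, 0, -0.5], "turn": [0, 0, 0], "hand": 0}
    - {"xyz": [5.4, 0, -0.9], "turn": [0, 0, 0], "hand": 0}
    - {"xyz": [6.2, 0, -1.3], "turn": [0, 0, 0], "hand": 0}
    - {"xyz": [6.8, 0, -1.6], "turn": [0, 0, 0], "hand": 0}

```text
clock: 8.6
position: [585.7, 9.0, 62.3]
tcp_rot: [0.535, 0.462, -0.462, -0.535]
force: [0.3, -0.3, -0.4]
opening: -0.004
```

```bash
python3 - <<'E'
from h import *
from rig import env,cams
import cv2
st=env.state(); p=np.load("p.npy"); print(st["position"],W2P(p,st["position"]),st["force"])
s=cams.snapshot("scene"); a=s["img"][175:305,220:420,::-1]; cv2.imwrite("pics/c8.png",cv2.resize(a,None,fx=4,fy=4,interpolation=cv2.INTER_CUBIC))
E
```

```text
[585.66586201   9.01667986  62.28174726] [[-33.43936063 -55.31979123  62.28174726]] [ 0.34854728 -0.31258524 -0.41699108]
```

View pics/c8.png

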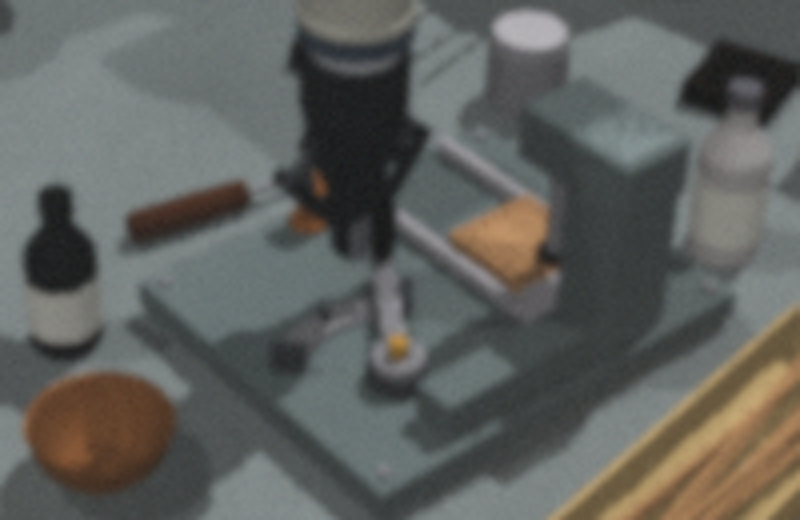

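The lever has run over towards its second stop. A small nudge to confirm hard contact, then I retract.

>>> arm_command:
  deltas:
    - {"xyz": [0.3, 0, -0.1], "turn": [0, 0, 0], "hand": 0}
    - {"xyz": [0.6, 0, -0.2], "turn": [0, 0, 0], "hand": 0}
    - {"xyz": [0.6, 0, -0.2], "turn": [0, 0, 0], "hand": 0}

```text
clock: 9.02
position: [587.3, 12.5, 62.2]
tcp_rot: [0.536, 0.46, -0.462, -0.536]
force: [-2.7, -4.4, 0.8]
opening: 0.001
```

>>> arm_command:
  deltas:
    - {"xyz": [-1.5, 0, 0], "turn": [0, 0, 0], "hand": 0}
    - {"xyz": [-4, 0, 0], "turn": [0, 0, 0], "hand": 0}
    - {"xyz": [-5, -4, 0], "turn": [0, 0, 0], "hand": 0}
    - {"xyz": [-5, -9, 0], "turn": [0, 0, 0], "hand": 0}
    - {"xyz": [-5, -13, 2], "turn": [0, 0, 0], "hand": 0}
    - {"xyz": [-8, -15, 7], "turn": [0, 0, 0], "hand": 0}
    - {"xyz": [-10, -15, 12], "turn": [0, 0, 0], "hand": 0}
    - {"xyz": [-10, -15, 12], "turn": [0, 0, 0], "hand": 0}

```text
clock: 10.02
position: [452.2, -68.4, 213.2]
tcp_rot: [0.537, 0.462, -0.461, -0.535]
force: [0.5, 0.3, -0.6]
opening: 0.002
```

```bash
python3 - <<'E'
from h import *
from rig import env,cams
import cv2
p=np.load("p.npy")
s=cams.snapshot("side"); a=s["img"][110:290,250:450,::-1]; cv2.imwrite("pics/s9.png",cv2.resize(a,None,fx=3.3,fy=3.3,interpolation=cv2.INTER_CUBIC))
c=cams.snapshot("scene"); a=c["img"][175:305,220:420,::-1]; cv2.imwrite("pics/c9.png",cv2.resize(a,None,fx=4,fy=4,interpolation=cv2.INTER_CUBIC))
K=[(60-110*np.cos(q-.6),-90+110*np.sin(q-.6),101) for q in(.9,1.0,1.1,1.14,1.2)]
print((proj(s,P2W(p,K))-[250,110])*3.3); print((proj(c,P2W(p,K))-[220,175])*4)
E
```

```text
[[346.80947485 316.73919334]
 [344.4152464  307.40998765]
 [343.51923319 298.23559127]
 [343.57413913 294.62879264]
 [344.09175564 289.3025626 ]]
[[337.78972947 205.39485638]
 [352.39460892 202.58219903]
 [367.37313717 200.65728592]
 [373.44183464 200.13850101]
 [382.60320781 199.63094298]]
```

View pics/s9.png

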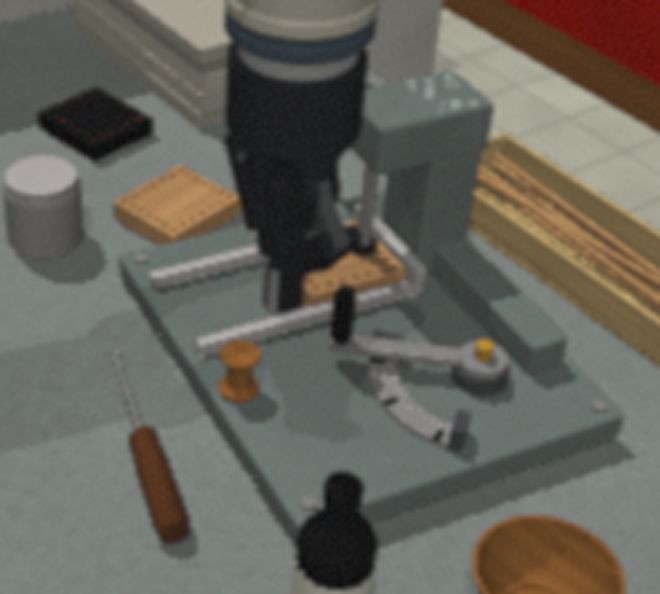

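View pics/c9.png

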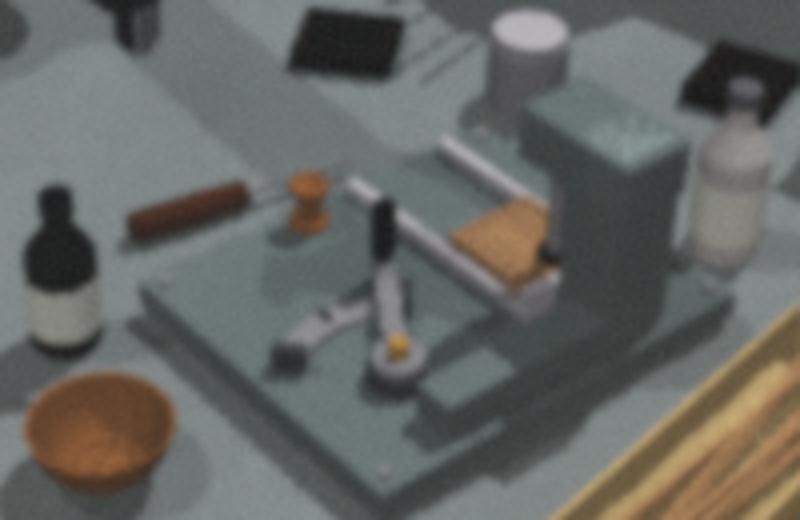

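Knob top at scene crop (383,200) and side crop (344,290), matching q = 1.2 (predicted 382.6,199.6 and 344,289). The base is still at the fence, the foot is down, and the other things are in place. Handing in.

```bash
python3 -c "
from rig import job
print(job.job_done())"
```

```text
the job is handed in; nothing more can be done
None
```

The base is home against the fence and the lever is at its second stop with the foot down. I handed the job in just after 10 s on the robot's clock.

- **Base:** I pushed it along the channel with the shut fingers until it stopped at the fence. The force rose to about 13 N with no further travel. It looked square against the fence in both views before and after the lever push.
- **Lever:** I pushed the knob along its arc past the first detent. It ran on ahead of the finger after the second crest, and a small nudge then met about 5 N with almost no travel. In the last pictures the knob top is within about 1 px of where a joint value of 1.2 rad puts it, in both views.
- **Other things:** None looked moved in the last pictures, compared by eye.
- **Disagreement:** The wrist view put the press about 2–3 mm farther right than my fit from the other two cameras, so I aimed the push 1–2 mm farther right. No check failed, and the hand-in gave no verdict.

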